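# Take the tube carrier off its barbed drain hook and stand it on the hotplate

## Robot

A 7-joint arm with a two-finger parallel gripper is mounted at the origin on the work surface. World frame = base frame: x ahead of the robot, y to its left, z up, the work surface at z = 0. Lengths are in m, angles in degrees, forces in N, time in s.
With the tool pointing down it reaches from about 0.425 to 0.95 m from the base axis. Payload 4.7 kg.
Tool frame: the origin (TCP) lies on the centre line of the jaws, within the pads' length; the fingertips stand 14 mm ahead of it and the grasp point (between the pads) lies 5 mm behind it; x points along the fingers, y is the direction in which the jaws open and shut, and the axes are right-handed (so a half turn about x gives the same grasp; the last joint's range is limited). The gripper opens to 87 mm and grips with 3 to 60 N. Pads are 19 mm wide; open, the fingers measure 117 mm over their backs; the gripper's body (75 mm by 190 mm) begins 51 mm behind the grasp point.
Start: joints at [63.146, 26.849, -2.785, 87.806, 1.381, 65.374, -4.715], TCP at [0.287, -0.611, 0.237] pointing down, gripper open.
Joint ranges: [-148.3, 148.3], [-19.14, 114.17], [-79.39, 73.82], [5.75, 140.21], [-59.74, 239.74], [12.07, 113.84], [-152.46, 152.46]. Speed limits (degrees/s): [147.25, 147.25, 180, 180, 180, 180, 180].

## Interface

Orientations are given as a 3x3 rotation matrix whose columns are the frame's x, y, z axes.
In Python, from bench import r gives the robot as it stands.
- The arm moves only by the shell command python3 -m pendant 'ROWS' [FORCE]. ROWS is JSON, a list of rows, each an object of numbers: "dx", "dy", "dz": the shift along the tool's x, y, z in mm; "turn": the turn about the tool's x in degrees; "fingers": the finger opening in mm, from 0 to 87. A call has 1 to 5 rows; each row shifts and turns the pose as measured when the row begins, along the tool's axes as they then stand; what a row does not reach is not made up. A row lasts 1/8 s, in which the tool goes at most 62.5 mm and 10.7 degrees, less where a joint would pass 70% of its speed; a pose out of reach is approached as far as the arm can. A call is refused whole if a number of a shift passes 62.5 or a number of a turn 10.7, either way. A call with a gripper value outside its range is refused whole. The fingers move at their own pace and stop on an object; FORCE is the grip in N (left out, the last holds). Time passes only in rows, so rows that do not move let the fingers close. It gives the time, the measured TCP pose, the force and the opening at its end, in the units of the state.
- r.state(): the state, without advancing time (a new reading comes with each control period).
- r.get_image(name): name is "side" or "top"; returns (picture, depth): 480x640x3 uint8, red, green, blue; 480x640 float32, m along the optical axis (not along the pixel's ray), 0 where there is no reading.
- r.camera_model(name): a dict with "camera_matrix" (3x3 intrinsics, pixels), "pose" (4x4, takes a point from camera to world coordinates). Camera axes: x right, y down, z forward; pixel columns grow to the right and rows downward; lengths in m; the calibration is good to about 2 mm. A picture is of the moment at which its call begins. camera_model takes no time and is no camera call.
- r.hand_in(): hands the job in, once; it reports no verdict.
The state is a dict: "clock": time; "joint_positions": joint angles; "qvel": joint speeds; "joint_torque": joint torques, N m; "ee_pos": TCP position; "tcp_rot": TCP orientation; "force": force on the tool from outside, world axes, zero at the start; "moment": the same for the moment, N m; "opening": finger opening in m.
Only numpy, scipy, OpenCV 4.12 (cv2) and the standard library are available. Lean on these libraries where they do the work, as an engineer would, in place of code of your own. Each camera call takes 0.05 s, during which the arm holds its last target.

## Task

Two carriers hang on barbed drain hooks on either side of the hotplate. Take the rectangular one with the six capped tubes off its hook - raise it, tilt its top back towards the hook's post so that the eye slips over the upturned barbed tip - and stand it upright and gently in the middle of the hotplate's white top plate. Leave the round drum carrier hanging where it is.

Things in the scene. Friction and masses are not known exactly. Their poses are not given: they have to be found in the camera images.
- tube_carrier_mid (a point): Middle of the 0.28 kg carrier, 88 mm above its 60 x 90 mm (x, y) foot; six capped tubes to 78 mm. Central handle plate, 6 mm thick (x), 40 wide (y), with an eye 26 wide, 30 high, centred 32 mm above this point; on top a black grip block 22 (x) x 42 (y) x 32 high, centred 72 mm above it. x runs through the eye to the hook's tip, z up. Hangs by the eye's top edge; any yaw will do on the plate.
- tube_hook: Fixed stand of the tube carrier's hook. Origin on the bench under the hanging place, x to the tip (away from the robot), z up. Round 8 mm bar, centre line 190 mm up, from the post (x -75 mm, no higher) to a corner at x +35, then rising at 65 degrees to the tip at x +49, 219 mm up; there a 6 mm thick barb runs back 9.5 and down 3 mm. The eye passes it tilted 27 to 40 degrees, not upright.
- hotplate_top (a point): Centre of the upper face of the hotplate's white square top plate, 180 x 180 mm, 90 mm above the bench; z up, x away from the side with the dial. The hotplate is fixed, switched off and cold; its housing is 200 x 180 mm.
- drum_carrier_mid (a point): Middle of the drum carrier, the bystander, 88 mm above its underside: the same handle, eye and grip block, 176 mm tall in all, but a round open drum of 76 mm diameter and 50 mm height in place of the tubes. It hangs loose on an identical hook stand.

How it is judged:
By the outcome, as a careful person would: the job done as asked, in the order asked, and still so for the second after the job is handed in, with the robot touching nothing.
It also fails if it takes over 45 s, if anything falls off the work surface, if the arm or the gripper's body presses on something with over 40 N, if the wrist force passes 120 N, or if a joint passes its speed limit or range.

## Working session

There is one attempt and no reset: what is moved stays moved. The work goes in short steps, Python scripts to look and compute and a shell command to move; the robot and the scene stay as the last step left them, time stands still between calls to the robot, and variables do not carry over. Pictures are saved under pics/ and viewed, and the job is handed in when it is done.

```bash
ls; mkdir -p pics
python3 - <<'E'
from bench import r
import cv2,numpy as np
np.set_printoptions(precision=4,suppress=True)
s=r.state()
for k in s: print(k,np.array(s[k]))
for n in("side","top"):
    p,d=r.get_image(n); m=r.camera_model(n); print(n,m)
    cv2.imwrite(f"pics/{n}0.png",p[:,:,::-1]); np.save(f"{n}0_d.npy",d)
E
```

```text
pics
clock 0.0
joint_positions [63.1449 26.8973 -2.7848 87.8735  1.3811 65.3757 -4.7147]
qvel [ 0.0901 -0.0613 -0.0526 -0.0459  0.0157 -0.0054  0.075 ]
joint_torque [  0.0003 -50.7971  -0.0809 -23.6156  -0.0615   0.0378   0.0001]
ee_pos [ 0.2872 -0.6102  0.2355]
tcp_rot [[-0.0009  0.4258 -0.9048]
 [ 0.0018 -0.9048 -0.4258]
 [-1.     -0.002   0.0001]]
force [ 0.8485  0.4115 -0.6048]
moment [ 0.0198 -0.0063 -0.0057]
opening 0.08716979314857264
side {'camera_matrix': array([[440.2141,   0.    , 312.8821],
       [  0.    , 440.2141, 239.1785],
       [  0.    ,   0.    ,   1.    ]]), 'pose': array([[-0.9878, -0.1204,  0.0991,  0.4776],
       [-0.1559,  0.7803, -0.6056,  0.4513],
       [-0.0044, -0.6137, -0.7896,  0.6746],
       [ 0.    ,  0.    ,  0.    ,  1.    ]])}
top {'camera_matrix': array([[602.5904,   0.    , 315.5553],
       [  0.    , 602.5904, 241.6849],
       [  0.    ,   0.    ,   1.    ]]), 'pose': array([[-0.0063, -0.974 ,  0.2267,  0.3276],
       [-1.    ,  0.0059, -0.0028,  0.0096],
       [ 0.0014, -0.2267, -0.974 ,  1.149 ],
       [ 0.    ,  0.    ,  0.    ,  1.    ]])}
```

View pics/side0.png

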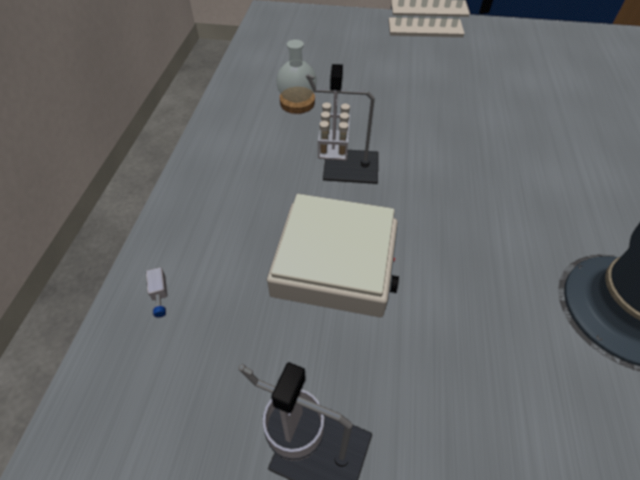

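View pics/top0.png

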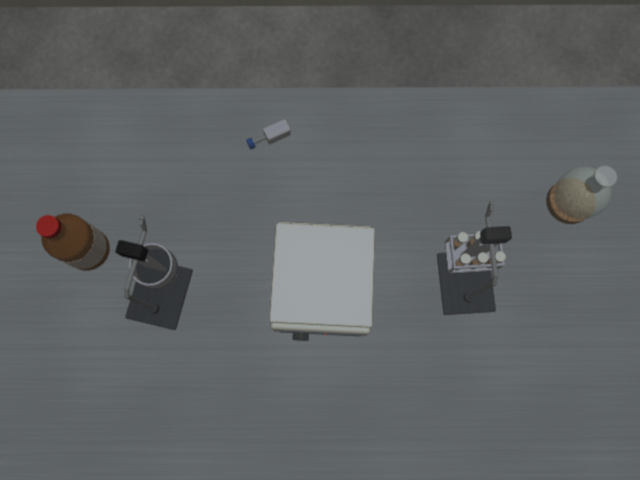

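The side view shows the tube carrier hanging at about (335,110), the hotplate at (335,250) and the drum at (290,410). In the top view the tube carrier's black block is at (495,235), the drum's at (132,250) and the plate is centred near (324,275). Next I measure these.

```bash
cat > h.py <<'E'
import numpy as np,cv2
np.set_printoptions(precision=4,suppress=True)
def cloud(d,m):
    K=m["camera_matrix"];T=m["pose"];v,u=np.mgrid[0:480,0:640]
    P=np.stack([(u-K[0,2])/K[0,0]*d,(v-K[1,2])/K[1,1]*d,d],-1)
    return P@T[:3,:3].T+T[:3,3]
def ray(u,v,z,m):
    K=m["camera_matrix"];T=m["pose"]
    q=T[:3,:3]@np.array([(u-K[0,2])/K[0,0],(v-K[1,2])/K[1,1],1]);o=T[:3,3]
    return o+q*(z-o[2])/q[2]
E
python3 - <<'E'
from h import *
from bench import r
for n in("top","side"):
    p=cv2.imread(f"pics/{n}0.png");d=np.load(f"{n}0_d.npy");m=r.camera_model(n);C=cloud(d,m)
    b=p.max(2)
    reg={'tubegrip':(slice(215,250),slice(470,520)),'drumgrip':(slice(230,270),slice(105,160))} if n=="top" else {'tubegrip':(slice(55,100),slice(322,352)),'drumgrip':(slice(350,420),slice(260,310))}
    for k,(a,c) in reg.items():
        M=np.zeros((480,640),bool);M[a,c]=True
        Z=C[...,2]
        M2=M&(b<60)&(Z>.19)
        q=C[M2]; zt=np.percentile(q[:,2],95)
        t=M2&(abs(Z-zt)<.005); 
        yx=np.argwhere(t)[:,::-1].astype(np.float32)
        rect=cv2.minAreaRect(C[t][:,:2].astype(np.float32))
        print(n,k,M2.sum(),"zmax",zt,"ntop",t.sum(),C[t].mean(0),"rect",rect)
    # hotplate top
    t=(abs(C[...,2]-.09)<.006)&(p.min(2)>100)
    nn,lab,st,ce=cv2.connectedComponentsWithStats(t.astype(np.uint8));i=1+st[1:,4].argmax()
    q=C[lab==i];print(n,"plate",len(q),q.mean(0),cv2.minAreaRect(q[:,:2].astype(np.float32)))
E
python3 - <<'E'
import cv2
p=cv2.imread('pics/top0.png');cv2.imwrite('pics/topz.png',cv2.resize(p[180:330,420:630],None,fx=3.8,fy=3.8,interpolation=2))
p=cv2.imread('pics/side0.png');cv2.imwrite('pics/sidez.png',cv2.resize(p[30:200,260:420],None,fx=3.5,fy=3.5,interpolation=2))
E
```

```text
top tubegrip 461 zmax 0.2371021054045277 ntop 306 [ 0.5523 -0.2772  0.2347] rect ((0.5525732040405273, -0.2774823009967804), (0.02059255912899971, 0.04130389168858528), 3.1986865997314453)
top drumgrip 467 zmax 0.236915077443622 ntop 311 [0.5311 0.2963 0.2346] rect ((0.5309202075004578, 0.2966058850288391), (0.04185895621776581, 0.02108100987970829), 77.14981079101562)
top plate 9957 [ 0.5136 -0.0055  0.0897] ((0.515971839427948, -0.005496688187122345), (0.18021006882190704, 0.1806151419878006), 86.72250366210938)
side tubegrip 304 zmax 0.23478104059550092 ntop 153 [ 0.5509 -0.2736  0.2334] rect ((0.5510478615760803, -0.27634185552597046), (0.019527830183506012, 0.0445285402238369), 1.8591479063034058)
side drumgrip 1111 zmax 0.235161306179782 ntop 841 [0.5291 0.3    0.2337] rect ((0.5291982889175415, 0.2990352213382721), (0.041275836527347565, 0.02098323218524456), 75.71487426757812)
side plate 9017 [0.5128 0.0032 0.0891] ((0.514167308807373, -0.004660911858081818), (0.18133291602134705, 0.18016007542610168), 86.7720718383789)
```

View pics/topz.png

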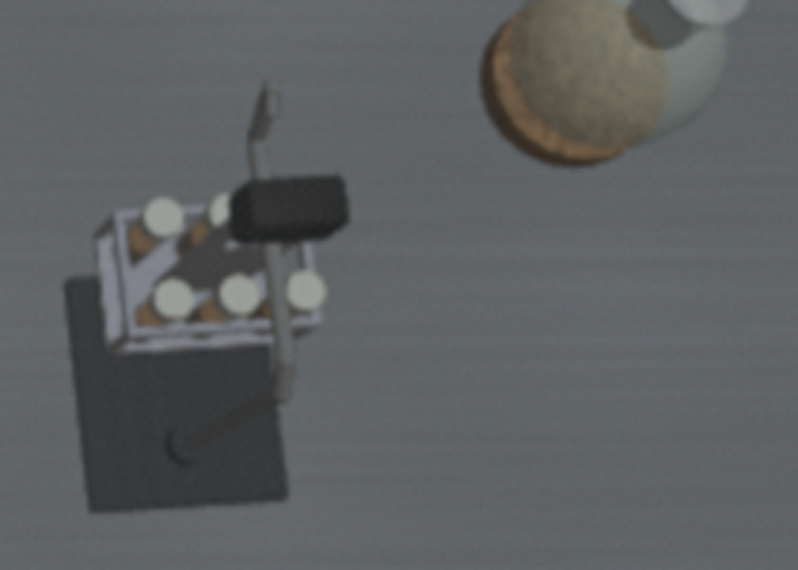

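View pics/sidez.png

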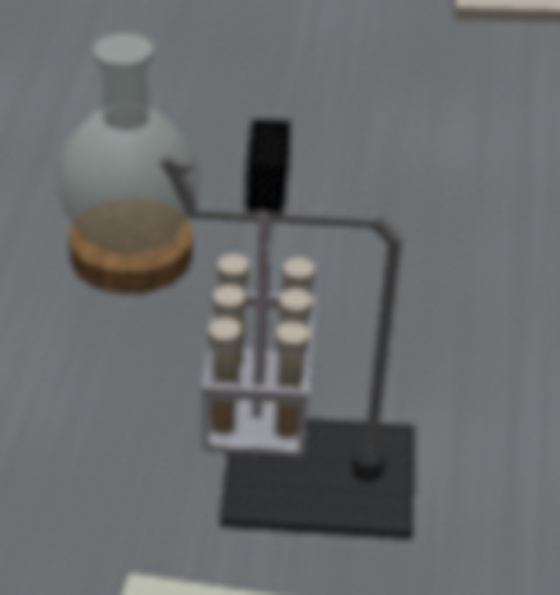

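Run:
```python
from h import *
from bench import r
t=r.camera_model("top");s=r.camera_model("side")
# zoomed px -> px: (z+.5)/f-.5+off
T=lambda a,b:((a+.5)/3.8-.5+420,(b+.5)/3.8-.5+180)
S=lambda a,b:((a+.5)/3.5-.5+260,(b+.5)/3.5-.5+30)
A=ray(*T(287,380),.19,t);B=ray(*T(258,147),.19,t);print("top post,corner",A,B,np.linalg.norm((A-B)[:2]),np.degrees(np.arctan2((B-A)[1],(B-A)[0])))
print("top tip",ray(*T(268,84),.219,t))
A=ray(*S(385,226),.19,s);B=ray(*S(190,213),.19,s);print("side",A,B,np.linalg.norm((A-B)[:2]),np.degrees(np.arctan2((B-A)[1],(B-A)[0])))
print("side tip",ray(*S(167,162),.219,s))
C=cloud(np.load("top0_d.npy"),t);q=C[160:225,545:615].reshape(-1,3);print("flask zmax",q[:,2].max(),q[q[:,2]>.03][:,:2].min(0),q[q[:,2]>.1][:,:2].max(0))
C=cloud(np.load("side0_d.npy"),s);q=C[40:112,275:310].reshape(-1,3);q=q[(q[:,0]>.4)&(q[:,2]>.03)];print("flask side",q.max(0),q.min(0))
# stand base
p=cv2.imread("pics/top0.png");
m=np.zeros((480,640),np.uint8);m[245:320,430:500]=(p.max(2)[245:320,430:500]<62);
nn,lab,st,ce=cv2.connectedComponentsWithStats(m);i=1+st[1:,4].argmax();c=[ray(u,v,.008,t)[:2] for v,u in np.argwhere(lab==i)]
print("base",cv2.minAreaRect(np.float32(c)))
```

```text
top post,corner [ 0.4862 -0.2821  0.19  ] [ 0.5886 -0.277   0.19  ] 0.10249848873520837 2.810951877037216
top tip [ 0.6083 -0.2746  0.219 ]
side [ 0.487  -0.2761  0.19  ] [ 0.592  -0.2724  0.19  ] 0.10504586966273077 2.0603968996911193
side tip [ 0.6042 -0.2728  0.219 ]
flask zmax 1.148962117085893 [ 0.3276 -0.5377] [0.7056 0.0096]
flask side [0.7211 0.4513 0.6746] [ 0.4776 -0.5223  0.0304]
base ((0.5118434429168701, -0.2815380394458771), (0.11570555716753006, 0.10030164569616318), 3.0250284671783447)
```

```bash
python3 -m pendant '[{"dx":-40,"turn":7},{"dx":-40,"turn":8},{"dx":-20,"turn":7},{"dx":0}]' 30
cat > st.py <<'E'
from h import *
from bench import r
import sys
s=r.state();R=np.array(s["tcp_rot"]);p=np.array(s["ee_pos"])
print(s["clock"],p,"F",np.array(s["force"]),"M",np.array(s["moment"]),"open",s["opening"]);print(R, "yaw y-axis",np.degrees(np.arctan2(R[1,1],R[0,1])))
if len(sys.argv)>3: print("delta tool mm",R.T@(np.array(list(map(float,sys.argv[1:4])))-p)*1000)
E
python3 st.py 0.552 -0.277 0.33
```

```text
0.1 [ 0.2872 -0.6103  0.2356] F [-0.7244  0.2024 -0.4896] M [ 0.0425 -0.0152 -0.0249] open 0.08691646241438335
[[-0.0008  0.4257 -0.9048]
 [ 0.0016 -0.9048 -0.4257]
 [-1.     -0.0018  0.0001]] yaw y-axis -64.80229961007188
delta tool mm [ -94.1048 -188.9982 -381.5405]schema error: expected keys dx, dy, dz, turn, fingers
```

All keys are required in each row.

```bash
python3 -m pendant '[{"dx":-40,"dy":0,"dz":0,"turn":7,"fingers":87},{"dx":-40,"dy":0,"dz":0,"turn":8,"fingers":87},{"dx":-20,"dy":0,"dz":0,"turn":7,"fingers":87},{"dx":0,"dy":0,"dz":0,"turn":0,"fingers":87}]' 30
python3 st.py 0.552 -0.277 0.33
```

```text
clock: 0.6
ee_pos: [0.2865, -0.6094, 0.3348]
tcp_rot: [[-0.004, 0.045, -0.999], [0.008, -0.999, -0.045], [-1.0, -0.008, 0.004]]
force: [0.8, 1.1, -0.4]
opening: 0.0869
0.6 [ 0.2865 -0.6094  0.3348] F [ 0.8194  1.0948 -0.3794] M [ 0.0388 -0.0054  0.0058] open 0.08693118549585262
[[-0.004   0.0448 -0.999 ]
 [ 0.0077 -0.999  -0.0448]
 [-1.     -0.0078  0.0036]] yaw y-axis -87.43167813959492
delta tool mm [   6.3101 -320.0759 -280.1447]
```

```bash
python3 -m pendant '[{"dx":0,"dy":-40,"dz":-35,"turn":0,"fingers":87},{"dx":0,"dy":-40,"dz":-35,"turn":0,"fingers":87},{"dx":0,"dy":-40,"dz":-35,"turn":0,"fingers":87},{"dx":0,"dy":-40,"dz":-35,"turn":0,"fingers":87},{"dx":0,"dy":-40,"dz":-35,"turn":0,"fingers":87}]' >/dev/null;  python3 -m pendant '[{"dx":0,"dy":-40,"dz":-35,"turn":0,"fingers":87},{"dx":0,"dy":-40,"dz":-35,"turn":0,"fingers":87},{"dx":0,"dy":-30,"dz":-26,"turn":0,"fingers":87},{"dx":0,"dy":0,"dz":0,"turn":0,"fingers":87}]'
python3 st.py 0.552 -0.277 0.214
```

```text
clock: 1.72
ee_pos: [0.5435, -0.272, 0.319]
tcp_rot: [[-0.024, 0.065, -0.998], [0.023, -0.998, -0.065], [-0.999, -0.024, 0.022]]
force: [-0.6, -0.6, 0.6]
opening: 0.0869
1.725 [ 0.5435 -0.272   0.319 ] F [-0.5545 -0.6357  0.5661] M [-0.0319  0.0341  0.0263] open 0.08688946731865084
[[-0.0239  0.0646 -0.9976]
 [ 0.0228 -0.9976 -0.0652]
 [-0.9995 -0.0243  0.0224]] yaw y-axis -86.29276541255587
delta tool mm [104.5942   8.0994 -10.5111]
```

```bash
python3 -m pendant '[{"dx":20,"dy":4,"dz":-5,"turn":0,"fingers":87},{"dx":20,"dy":4,"dz":-5,"turn":0,"fingers":87},{"dx":20,"dy":0,"dz":0,"turn":-1,"fingers":87},{"dx":0,"dy":0,"dz":0,"turn":0,"fingers":87}]'
python3 st.py 0.552 -0.277 0.214
python3 - <<'E'
from h import *
from bench import r
p,d=r.get_image("side");cv2.imwrite("pics/s1.png",cv2.resize(p[10:190,230:430,::-1],None,fx=3,fy=3,interpolation=2))
p,d=r.get_image("top");cv2.imwrite("pics/t1.png",p[:,:,::-1])
E
```

```text
clock: 2.22
ee_pos: [0.5482, -0.2808, 0.2518]
tcp_rot: [[-0.033, 0.085, -0.996], [0.024, -0.996, -0.086], [-0.999, -0.026, 0.031]]
force: [-0.5, 0.0, 0.3]
opening: 0.0869
2.225 [ 0.5482 -0.2808  0.2518] F [-0.5132  0.0242  0.3216] M [ 0.019  -0.0325 -0.0352] open 0.08690756320002867
[[-0.0328  0.0852 -0.9958]
 [ 0.0237 -0.996  -0.086 ]
 [-0.9992 -0.0265  0.0306]] yaw y-axis -85.11014724461413
delta tool mm [37.707  -2.4723 -5.2769]
```

View pics/s1.png

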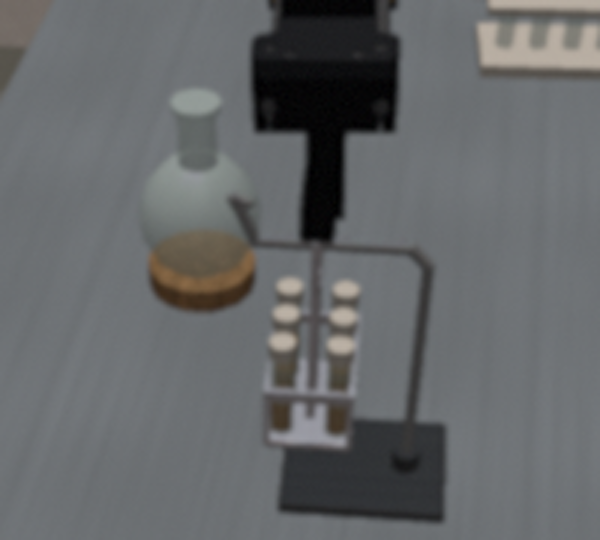

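View pics/t1.png

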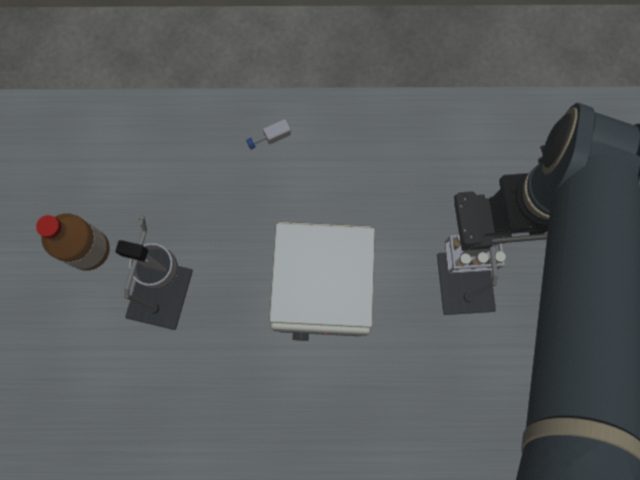

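```bash
python3 -m pendant '[{"dx":13,"dy":-1,"dz":-2,"turn":1,"fingers":87},{"dx":13,"dy":-1,"dz":-2,"turn":1,"fingers":87},{"dx":12,"dy":0,"dz":-1,"turn":0,"fingers":87},{"dx":0,"dy":0,"dz":0,"turn":0,"fingers":87}]'
python3 st.py 0.552 -0.277 0.214
```

```text
clock: 2.82
ee_pos: [0.554, -0.2783, 0.2148]
tcp_rot: [[-0.027, 0.048, -0.999], [0.021, -0.999, -0.048], [-0.999, -0.022, 0.025]]
force: [-0.2, 0.3, 0.2]
opening: 0.0873
2.825 [ 0.554  -0.2783  0.2148] F [-0.2112  0.3136  0.1637] M [ 0.0042 -0.027   0.0476] open 0.08725486047423409
[[-0.0265  0.0476 -0.9985]
 [ 0.0209 -0.9986 -0.0481]
 [-0.9994 -0.0221  0.0255]] yaw y-axis -87.27175565860425
delta tool mm [ 0.8902 -1.3802  1.9015]
```

```bash
python3 -m pendant '[{"dx":0,"dy":-1,"dz":2,"turn":0,"fingers":60},{"dx":0,"dy":0,"dz":0,"turn":0,"fingers":30},{"dx":0,"dy":0,"dz":0,"turn":0,"fingers":30},{"dx":0,"dy":0,"dz":0,"turn":0,"fingers":30},{"dx":0,"dy":0,"dz":0,"turn":0,"fingers":30}]' 15
python3 st.py
```

```text
clock: 3.45
ee_pos: [0.5525, -0.2777, 0.2162]
tcp_rot: [[-0.024, 0.048, -0.999], [0.02, -0.999, -0.048], [-1.0, -0.021, 0.023]]
force: [0.4, 0.3, 0.5]
opening: 0.045
3.45 [ 0.5525 -0.2777  0.2162] F [0.4241 0.2607 0.4699] M [-0.     -0.0598  0.0242] open 0.04499205445806134
[[-0.0242  0.0477 -0.9986]
 [ 0.0197 -0.9986 -0.0481]
 [-0.9995 -0.0209  0.0232]] yaw y-axis -87.26776588142637
```

```bash
python3 -m pendant '[{"dx":0,"dy":0,"dz":0,"turn":0,"fingers":30},{"dx":0,"dy":0,"dz":0,"turn":0,"fingers":30}]' 15
cat > plan.py <<'E'
import numpy as np
segs=[((-75,190),(35,190),4),((35,190),(49,219),4),((49,219),(39.5,216),3)]
pts=[];rad=[]
for a,b,rr in segs:
    for t in np.linspace(0,1,60 if b[0]-a[0]>50 else 25): pts.append(np.add(np.multiply(a,1-t),np.multiply(b,t)));rad.append(rr)
pts=np.array(pts);rad=np.array(rad)
rects=[(-3,3,-88,17),(-3,3,47,56),(-11,11,56,88),(-30,30,-88,-10)]
PV=74
def clear(th,gx,gz):
    t=np.radians(th);ax=np.array([np.cos(t),np.sin(t)]);az=np.array([-np.sin(t),np.cos(t)])
    d=pts-np.array([gx,gz]);a=d@ax;b=d@az+PV
    m=1e9
    for x0,x1,z0,z1 in rects:
        dx=np.maximum(np.maximum(x0-a,a-x1),0);dz=np.maximum(np.maximum(z0-b,b-z1),0)
        m=min(m,(np.hypot(dx,dz)-rad).min())
    return m
if __name__=="__main__":
    # quasi-static: lift, go +x, then back
    def run(path,th=0.):
        for g0,g1 in zip(path[:-1],path[1:]):
            n=int(max(abs(np.subtract(g1,g0)))*2)+1
            for k in range(1,n+1):
                g=np.add(g0,np.subtract(g1,g0)*k/n)
                if clear(th,*g)<0:
                    for dt in np.arange(.25,12,.25):
                        ok=[s for s in(1,-1) if clear(th+s*dt,*g)>=0]
                        if ok: th+=ok[0]*dt;break
                    else: return g,th,"jam"
        return g1,th,round(clear(th,*g1),1)
    # feasible upright positions
    for th in(0,15,27,30,33,36,40):
        F=[(x,z) for x in range(-40,120,2) for z in range(206,320,2) if clear(th,x,z)>0.3]
        print(th,"by z, x-free max on hook:",{z:max([x for x,zz in F if zz==z and x<60],default=None) for z in range(222,300,8)})
E
python3 plan.py
```

```text
clock: 3.7
ee_pos: [0.5525, -0.2778, 0.2163]
tcp_rot: [[-0.024, 0.048, -0.999], [0.02, -0.999, -0.048], [-1.0, -0.021, 0.023]]
force: [0.3, 0.2, 0.2]
opening: 0.0424
0 by z, x-free max on hook: {222: 24, 230: 24, 238: 30, 246: 58, 254: 58, 262: 58, 270: None, 278: None, 286: None, 294: None}
15 by z, x-free max on hook: {222: 22, 230: 20, 238: 26, 246: 58, 254: 58, 262: 58, 270: 58, 278: 58, 286: 58, 294: 58}
27 by z, x-free max on hook: {222: 18, 230: 20, 238: 58, 246: 58, 254: 58, 262: 58, 270: 58, 278: 58, 286: 58, 294: 58}
30 by z, x-free max on hook: {222: 18, 230: 20, 238: 58, 246: 58, 254: 58, 262: 58, 270: 58, 278: 58, 286: 58, 294: 58}
33 by z, x-free max on hook: {222: 18, 230: 20, 238: 58, 246: 58, 254: 58, 262: 58, 270: 58, 278: 58, 286: 58, 294: 58}
36 by z, x-free max on hook: {222: 16, 230: 20, 238: 58, 246: 58, 254: 58, 262: 58, 270: 58, 278: 58, 286: 58, 294: 58}
40 by z, x-free max on hook: {222: 16, 230: 18, 238: 58, 246: 58, 254: 58, 262: 58, 270: 58, 278: 58, 286: 58, 294: 58}
```

```bash
cat > plan2.py <<'E'
from plan import *
from collections import deque
import heapq
X=np.arange(-50,101,2);Z=np.arange(210,311,2);TH=np.arange(0,46,3)
Cl=np.array([[[clear(t,x,z) for z in Z] for x in X] for t in TH]);np.save("cl.npy",Cl)
def widest(i0,goal,fixed=None):
    best={i0:Cl[i0]};par={i0:None};h=[(-Cl[i0],0,i0)];done=set()
    while h:
        w,n,s=heapq.heappop(h)
        if s in done: continue
        done.add(s)
        if goal(s):
            P=[];q=s
            while q: P.append(q);q=par[q]
            return -w,P[::-1]
        for d in((0,1,0),(0,-1,0),(0,0,1),(0,0,-1),(1,0,0),(-1,0,0)):
            if fixed and d[0]: continue
            q=tuple(np.add(s,d))
            if min(q)<0 or q[0]>=len(TH) or q[1]>=len(X) or q[2]>=len(Z): continue
            c=min(-w,Cl[q])
            if c>best.get(q,-9): best[q]=c;par[q]=s;heapq.heappush(h,(-c,n+1,q))
g=lambda s:X[s[1]]>=90 and Z[s[2]]>=290
for k,t in enumerate(TH):
    # best start at hook straight part
    ix=list(X).index(-10)
    iz=int(Cl[k,ix].argmax()) if False else max((j for j in range(len(Z)) if 214<=Z[j]<=244),key=lambda j:Cl[k,ix,j])
    w,P=widest((k,ix,iz),g,True)
    print(t,"start z",Z[iz],round(Cl[k,ix,iz],1),"bottleneck",round(w,2))
    if t in(30,33,36): print([(X[s[1]],Z[s[2]],round(Cl[s],1)) for s in P][::3])
E
python3 plan2.py
```

```text
0 start z 232 11.0 bottleneck -3.0
3 start z 232 10.8 bottleneck -2.54
6 start z 232 10.4 bottleneck -1.79
9 start z 232 9.8 bottleneck -1.18
12 start z 232 9.1 bottleneck -0.95
15 start z 230 9.1 bottleneck -0.61
18 start z 230 9.3 bottleneck -0.07
21 start z 230 8.2 bottleneck 0.55
24 start z 228 8.1 bottleneck 1.47
27 start z 228 7.4 bottleneck 1.75
30 start z 226 7.1 bottleneck 2.61
[(np.int64(-10), np.int64(226), np.float64(7.1)), (np.int64(-4), np.int64(226), np.float64(7.1)), (np.int64(2), np.int64(226), np.float64(7.1)), (np.int64(8), np.int64(226), np.float64(7.1)), (np.int64(12), np.int64(228), np.float64(6.2)), (np.int64(14), np.int64(232), np.float64(6.1)), (np.int64(16), np.int64(236), np.float64(4.4)), (np.int64(18), np.int64(240), np.float64(2.8)), (np.int64(20), np.int64(244), np.float64(4.0)), (np.int64(22), np.int64(248), np.float64(4.5)), (np.int64(24), np.int64(252), np.float64(4.6)), (np.int64(26), np.int64(256), np.float64(4.7)), (np.int64(28), np.int64(260), np.float64(4.7)), (np.int64(30), np.int64(264), np.float64(4.8)), (np.int64(30), np.int64(270), np.float
[... 2821 characters left out ...]
at64(9.1)), (np.int64(26), np.int64(284), np.float64(6.8)), (np.int64(26), np.int64(290), np.float64(4.2)), (np.int64(32), np.int64(290), np.float64(9.6)), (np.int64(38), np.int64(290), np.float64(15.0)), (np.int64(44), np.int64(290), np.float64(20.5)), (np.int64(50), np.int64(290), np.float64(25.9)), (np.int64(56), np.int64(290), np.float64(31.3)), (np.int64(62), np.int64(290), np.float64(36.8)), (np.int64(68), np.int64(290), np.float64(42.5)), (np.int64(74), np.int64(290), np.float64(48.2)), (np.int64(80), np.int64(290), np.float64(54.0)), (np.int64(86), np.int64(290), np.float64(59.2))]
39 start z 222 5.1 bottleneck 3.83
42 start z 222 4.4 bottleneck 4.38
45 start z 220 4.2 bottleneck 4.2
```

```bash
cat > plan3.py <<'E'
import plan
from plan import *
P=[(-75,z) for z in np.arange(0,191,3)]
plan.pts=np.vstack([plan.pts,P]);plan.rad=np.r_[plan.rad,[4]*len(P)]
plan.rects[3]=(-28,28,-88,-10)
for th in(0,5,10,20,30,35,38,42):
    best=[]
    for gz in np.arange(212,244,1.):
        xs=[x for x in np.arange(-120,-20,.5) if clear(th,x,gz)>0]
        xs=[x for x in xs if all(clear(th,y,gz)>0 for y in np.arange(x,-20,1))] 
        if xs: best.append((gz,min(xs)))
    print(th,best[::2])
E
python3 plan3.py
```

```text
0 [(np.float64(222.0), np.float64(-42.5)), (np.float64(224.0), np.float64(-42.5)), (np.float64(226.0), np.float64(-42.5)), (np.float64(228.0), np.float64(-42.5)), (np.float64(230.0), np.float64(-42.5)), (np.float64(232.0), np.float64(-42.5)), (np.float64(234.0), np.float64(-42.5)), (np.float64(236.0), np.float64(-42.5)), (np.float64(238.0), np.float64(-42.5)), (np.float64(240.0), np.float64(-42.5)), (np.float64(242.0), np.float64(-42.5))]
5 [(np.float64(222.0), np.float64(-50.0)), (np.float64(224.0), np.float64(-50.0)), (np.float64(226.0), np.float64(-50.5)), (np.float64(228.0), np.float64(-50.0)), (np.float64(230.0), np.float64(-50.0)), (np.float64(232.0), np.float64(-50.5)), (np.float64(234.0), np.float64(-50.0)), (np.float64(236.0), np.float64(-50.0)), (np.float64(238.0), np.float64(-50.5)), (np.float64(240.0), np.float64(-50.0)), (np.float64(242.0), np.float64(-50.0))]
10 [(np.float64(222.0), np.float64(-58.0)), (np.float64(224.0), np.float64(-58.0)), (np.float64(226.0), np.float64(-58.0)), (np.float64(228.0), np.float64(-58.0)), (np.float64(230.0), np.float64(-58.0)), (np.float6
[... 960 characters left out ...]
, (np.float64(222.0), np.float64(-96.0)), (np.float64(224.0), np.float64(-96.0)), (np.float64(226.0), np.float64(-96.0)), (np.float64(228.0), np.float64(-96.0)), (np.float64(230.0), np.float64(-96.0))]
38 [(np.float64(218.0), np.float64(-100.5)), (np.float64(220.0), np.float64(-100.5)), (np.float64(222.0), np.float64(-100.5)), (np.float64(224.0), np.float64(-100.5)), (np.float64(226.0), np.float64(-100.5)), (np.float64(228.0), np.float64(-100.5))]
42 [(np.float64(216.0), np.float64(-21.0)), (np.float64(218.0), np.float64(-106.5)), (np.float64(220.0), np.float64(-106.0)), (np.float64(222.0), np.float64(-106.0)), (np.float64(224.0), np.float64(-106.5)), (np.float64(226.0), np.float64(-106.0))]
```

```bash
python3 -m pendant '[{"dx":-4,"dy":0,"dz":0,"turn":0,"fingers":20},{"dx":-4,"dy":0,"dz":0,"turn":0,"fingers":20},{"dx":0,"dy":0,"dz":10,"turn":0,"fingers":20},{"dx":0,"dy":0,"dz":10,"turn":0,"fingers":20},{"dx":0,"dy":0,"dz":0,"turn":0,"fingers":20}]' 25
python3 st.py;  cat > pic.py <<'E'
from h import *
from bench import r
import sys
p,d=r.get_image("side");np.save("sd.npy",d);cv2.imwrite("pics/%s.png"%sys.argv[1],cv2.resize(p[10:190,230:430,::-1],None,fx=3,fy=3,interpolation=2))
E
python3 pic.py s2
```

```text
clock: 4.32
ee_pos: [0.5293, -0.2785, 0.2232]
tcp_rot: [[-0.029, 0.047, -0.998], [0.021, -0.999, -0.048], [-0.999, -0.023, 0.028]]
force: [0.6, -0.0, -3.5]
opening: 0.0421
4.325 [ 0.5293 -0.2785  0.2232] F [ 0.6385 -0.0426 -3.5088] M [ 0.0036 -0.1101  0.0343] open 0.04213529949219232
[[-0.0291  0.0471 -0.9985]
 [ 0.0215 -0.9986 -0.0477]
 [-0.9993 -0.0228  0.028 ]] yaw y-axis -87.3000851000605
```

View pics/s2.png

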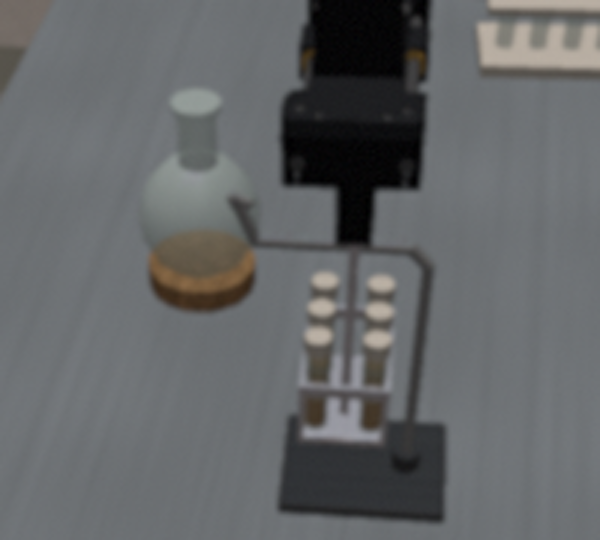

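The carrier is lifted (3.5 N) and has slid along the bar, with its caps at (325,285) and (380,290), near the post at (425,270). I'll now use the post to push the body back, so the carrier tilts in the pads.

```bash
python3 -m pendant '[{"dx":0,"dy":0,"dz":8,"turn":0,"fingers":20},{"dx":1,"dy":0,"dz":8,"turn":0,"fingers":20},{"dx":1,"dy":0,"dz":8,"turn":0,"fingers":20},{"dx":1,"dy":0,"dz":8,"turn":0,"fingers":20},{"dx":0,"dy":0,"dz":0,"turn":0,"fingers":20}]' 25
python3 st.py; python3 pic.py s3
```

```text
clock: 5.0
ee_pos: [0.4997, -0.2797, 0.223]
tcp_rot: [[-0.019, 0.049, -0.999], [0.02, -0.999, -0.049], [-1.0, -0.021, 0.018]]
force: [1.1, 0.4, -4.9]
opening: 0.0417
5.0 [ 0.4997 -0.2797  0.223 ] F [ 1.1232  0.3999 -4.9391] M [-0.0607 -0.3781 -0.022 ] open 0.0416982362613477
[[-0.0186  0.0488 -0.9986]
 [ 0.0197 -0.9986 -0.0491]
 [-0.9996 -0.0206  0.0176]] yaw y-axis -87.20336092537747
```

View pics/s3.png

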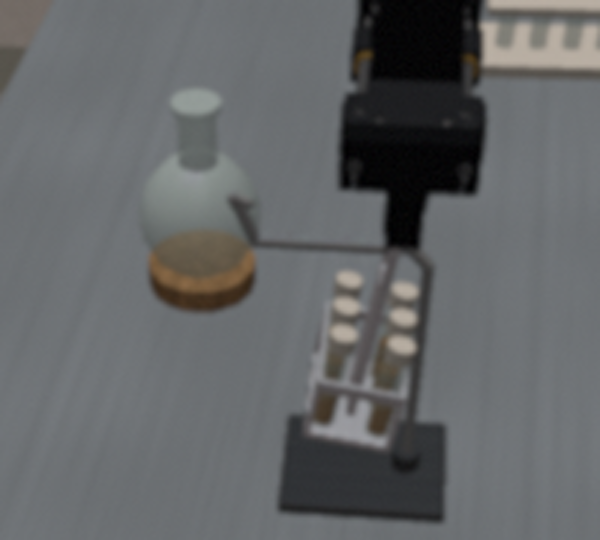

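The carrier now leans back about 12° against the post, with its plate running from (350,410) to (395,255). I continue the same way.

```bash
python3 -m pendant '[{"dx":1,"dy":0,"dz":9,"turn":0,"fingers":20},{"dx":2,"dy":0,"dz":9,"turn":0,"fingers":20},{"dx":2,"dy":0,"dz":9,"turn":0,"fingers":20},{"dx":1,"dy":0,"dz":8,"turn":0,"fingers":20},{"dx":0,"dy":0,"dz":0,"turn":0,"fingers":20}]' 25
python3 st.py; python3 pic.py s4
```

```text
clock: 5.68
ee_pos: [0.4647, -0.2801, 0.2178]
tcp_rot: [[-0.014, 0.051, -0.999], [0.021, -0.998, -0.051], [-1.0, -0.021, 0.013]]
force: [3.7, 1.3, -1.9]
opening: 0.0418
5.675 [ 0.4647 -0.2801  0.2178] F [ 3.7231  1.3072 -1.9375] M [ 0.2303 -0.8864  0.0275] open 0.04181643464220216
[[-0.014   0.0506 -0.9986]
 [ 0.0205 -0.9985 -0.0508]
 [-0.9997 -0.0212  0.0129]] yaw y-axis -87.10154406342025
```

View pics/s4.png

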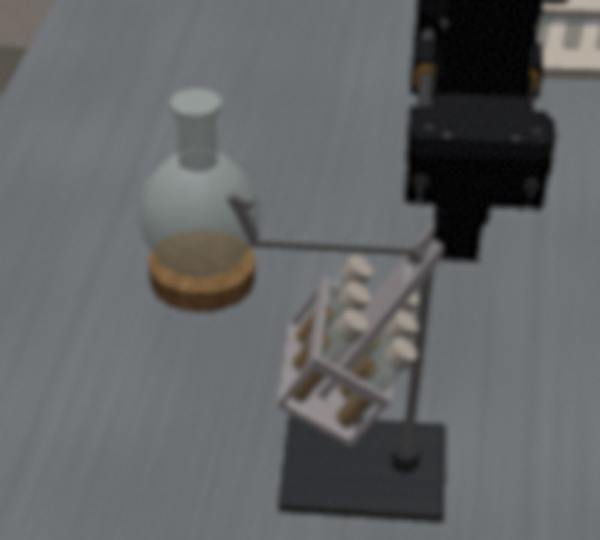

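```bash
cat > tilt.py <<'E'
from h import *
from bench import r
import sys
m=r.camera_model("side")
H0=np.array([.557,-.2775,0]);yw=np.radians(2.8);hx=np.array([np.cos(yw),np.sin(yw),0]);hy=np.array([-np.sin(yw),np.cos(yw),0])
def onplane(a,b,yo,h0=H0,f=3.,ox=230,oy=10):
    u,v=(a+.5)/f-.5+ox,(b+.5)/f-.5+oy
    K=m["camera_matrix"];T=m["pose"];q=T[:3,:3]@np.array([(u-K[0,2])/K[0,0],(v-K[1,2])/K[1,1],1]);o=T[:3,3]
    w=o+q*(((h0-o)@hy+yo)/(q@hy));return np.array([(w-h0)@hx,w[2]])*1000
def seg(n,A,B,yo,vert):
    a=onplane(*A,yo);b=onplane(*B,yo);d=b-a
    print(n,a,b,"len",np.linalg.norm(d),"angle", np.degrees(np.arctan2(-d[0],d[1])) if vert else np.degrees(np.arctan2(d[1],d[0])))
if __name__=="__main__":
    seg("s2 plate",(346,410),(353,255),.02,1); seg("s2 foot",(384,441),(300,436),.045,0)
    seg("s4 plate",(328,393),(436,248),.02,1)
    seg("s4 foot",(352,440),(281,402),.045,0)
    seg("s4 rail",(390,403),(315,358),.045,0)
E
python3 tilt.py
python3 - <<'E'
import cv2
p=cv2.imread('pics/s4.png');cv2.imwrite('pics/s4z.png',cv2.resize(p[220:460,240:500],None,fx=3,fy=2.4))
E
```

```text
s2 plate [-30.7773  74.3753] [-28.5925 196.4325] len 122.07682433142588 angle -1.0255102687465982
s2 foot [-58.2946  70.8891] [-1.2421 70.1772] len 57.05686819333191 angle -0.7148562966275842
s4 plate [-17.787   88.0824] [-78.5787 204.7069] len 131.51768092051762 angle 27.531272919531872
s4 foot [-36.6737  69.8174] [12.1524 98.5159] len 56.63554726782821 angle 30.445748358221348
s4 rail [-59.7382 103.8243] [ -9.1822 136.2575] len 60.065042676342905 angle 32.68136037723543
```

View pics/s4z.png

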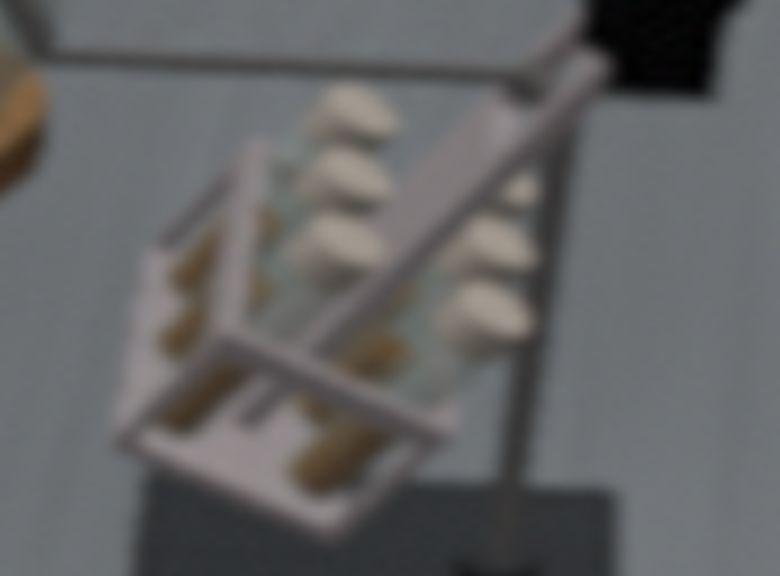

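Tilt measures about 30–32° (plate 27.5°, foot 30.4°, rail 32.7°). I'll push a little further, then grip firmly before leaving the post.

```bash
python3 -m pendant '[{"dx":0,"dy":0,"dz":6,"turn":0,"fingers":20},{"dx":0,"dy":0,"dz":5,"turn":0,"fingers":20},{"dx":0,"dy":0,"dz":0,"turn":0,"fingers":20}]' 25
python3 -m pendant '[{"dx":0,"dy":0,"dz":0,"turn":0,"fingers":20},{"dx":0,"dy":0,"dz":0,"turn":0,"fingers":20},{"dx":0,"dy":0,"dz":-8,"turn":0,"fingers":20},{"dx":0,"dy":0,"dz":-10,"turn":0,"fingers":20},{"dx":0,"dy":0,"dz":0,"turn":0,"fingers":20}]' 60
python3 st.py; python3 pic.py s5;python3 - <<'E'
import cv2
p=cv2.imread('pics/s5.png');cv2.imwrite('pics/s5z.png',cv2.resize(p[220:460,200:460],None,fx=3,fy=2.4))
E
```

```text
clock: 6.1
ee_pos: [0.4549, -0.2797, 0.2168]
tcp_rot: [[-0.012, 0.052, -0.999], [0.022, -0.998, -0.053], [-1.0, -0.022, 0.011]]
force: [3.0, 1.8, -1.6]
opening: 0.042
clock: 6.72
ee_pos: [0.4694, -0.2795, 0.2143]
tcp_rot: [[-0.024, 0.051, -0.998], [0.023, -0.998, -0.052], [-0.999, -0.024, 0.023]]
force: [-0.2, -0.5, -2.2]
opening: 0.0414
6.725 [ 0.4694 -0.2795  0.2143] F [-0.2241 -0.4923 -2.1943] M [-0.0093  0.1362 -0.0306] open 0.04135497989277621
[[-0.0244  0.0512 -0.9984]
 [ 0.0227 -0.9984 -0.0518]
 [-0.9994 -0.024   0.0232]] yaw y-axis -87.06270752362455
```

View pics/s5z.png

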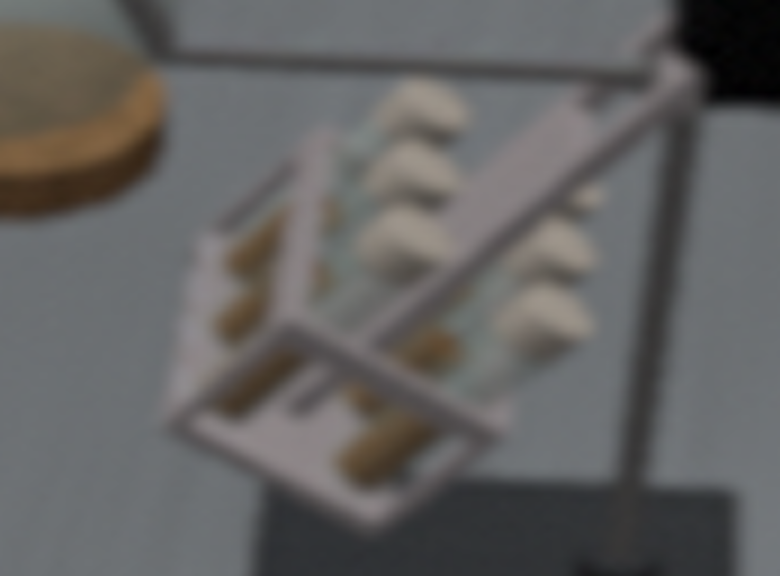

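Run:
```python
from tilt import *
seg("foot",(324,440.8),(256.7,397),.045,0)
seg("rail",(368.3,402),(295,355.4),.045,0)
seg("plate",(325,363.8),(430,255.4),.02,1)
```

```text
foot [-17.7218  67.384 ] [ 28.3863 101.3551] len 57.27124165257125 angle 36.381724326905
rail [-45.5018 103.4449] [  3.7005 137.2823] len 59.71462924258126 angle 34.51714050449715
plate [-14.7499 112.442 ] [-75.4982 199.3434] len 106.02925402153191 angle 34.95543909371521
```

```bash
python3 - <<'E'
from tilt import *
for n,a in(("corner",(256,242)),("tip",(233,200)),("barb end?",(251,205)),("postcorner",(427,262))): print(n,onplane(*a,0))
import cv2
p=cv2.imread('pics/s5.png');cv2.imwrite('pics/s5y.png',cv2.resize(p[180:270,210:290],None,fx=7,fy=6,interpolation=2))
from plan import *
import heapq
import plan3
E
cat > plan4.py <<'E'
import plan
from plan import *
P=[(-75,z) for z in np.arange(0,191,3)]
plan.pts=np.vstack([plan.pts,P]);plan.rad=np.r_[plan.rad,[4]*len(P)]
th=35
for x in range(-90,60,4):
    c=[(round(clear(th,x,z),1),z) for z in range(214,306,2)]
    print(x,"free:",[(z,k) for k,z in c if k>1.5])
E
python3 plan4.py | sed -n 1,60p | cut -c1-400 | tail -20
```

```text
corner [ 33.5294 188.2228]
tip [ 47.768  216.6751]
barb end? [ 36.6175 213.9617]
postcorner [-75.0058 181.1199]
0 [(np.float64(222.0), np.float64(-42.5)), (np.float64(224.0), np.float64(-42.5)), (np.float64(226.0), np.float64(-42.5)), (np.float64(228.0), np.float64(-42.5)), (np.float64(230.0), np.float64(-42.5)), (np.float64(232.0), np.float64(-42.5)), (np.float64(234.0), np.float64(-42.5)), (np.float64(236.0), np.float64(-42.5)), (np.float64(238.0), np.float64(-42.5)), (np.float64(240.0), np.float64(-42.5)), (np.float64(242.0), np.float64(-42.5))]
5 [(np.float64(222.0), np.float64(-50.0)), (np.float64(224.0), np.float64(-50.0)), (np.float64(226.0), np.float64(-50.5)), (np.float64(228.0), np.float64(-50.0)), (np.float64(230.0), np.float64(-50.0)), (np.float64(232.0), np.float64(-50.5)), (np.float64(234.0), np.float64(-50.0)), (np.float64(236.0), np.float64(-50.0)), (np.float64(238.0), np.float64(-50.5)), (np.float64(240.0), np.float64(-50.0)), (np.float64(242.0), np.float64(-50.0))]
10 [(np.float64(222.0), np.float64(-58.0)), (np.float64(224.0), np.float64(-58.0)), (np.float64(226.0)
[... 6784 characters left out ...]
1)), (250, np.float64(7.8)), (252, np.float64(9.5)), (254, np.float64(11.3)), (256, np.float64(13.2)), (258, np.float64(15.0)), (260, np.float64(16.9)), (262, np.float64(18.8)), (264, np.float64(20.8)), (266, np.float64(22.7)), (268, np.float64(24.7)), (270, np.float64(26.6)), (272, np.float64(28.6
58 free: [(236, np.float64(2.1)), (238, np.float64(3.3)), (240, np.float64(4.4)), (242, np.float64(5.6)), (244, np.float64(6.7)), (246, np.float64(7.9)), (248, np.float64(9.0)), (250, np.float64(10.3)), (252, np.float64(11.8)), (254, np.float64(13.3)), (256, np.float64(15.0)), (258, np.float64(16.7)), (260, np.float64(18.5)), (262, np.float64(20.2)), (264, np.float64(22.1)), (266, np.float64(23.9)
```

View pics/s5y.png

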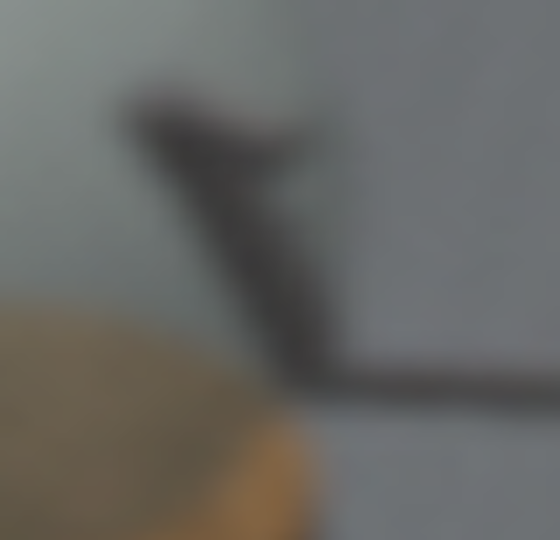

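```bash
cat > plan5.py <<'E'
from plan import *
W=[(-10,225),(6,227),(10,229),(13,233),(14.5,238),(16.5,242),(19,246),(23,251),(27,257),(29,263),(29.5,270),(29.5,278),(30,284),(33,290),(45,296)]
for a,b in zip(W[:-1],W[1:]):
    print(a,b,{th:round(min(clear(th,*np.add(a,np.subtract(b,a)*k)) for k in np.linspace(0,1,9)),1) for th in(29,31,33,35,37,39)})
E
python3 plan5.py; python3 -m pendant '[{"dx":-6,"dy":0,"dz":-8,"turn":0,"fingers":20},{"dx":0,"dy":0,"dz":-20,"turn":0,"fingers":20},{"dx":0,"dy":0,"dz":-20,"turn":0,"fingers":20},{"dx":0,"dy":0,"dz":0,"turn":0,"fingers":20}]' 60; python3 st.py .5463 -.278 .220
```

```text
(-10, 225) (6, 227) {29: np.float64(6.0), 31: np.float64(6.3), 33: np.float64(5.7), 35: np.float64(4.7), 37: np.float64(3.7), 39: np.float64(2.5)}
(6, 227) (10, 229) {29: np.float64(6.8), 31: np.float64(6.5), 33: np.float64(6.2), 35: np.float64(6.1), 37: np.float64(6.0), 39: np.float64(6.0)}
(10, 229) (13, 233) {29: np.float64(4.7), 31: np.float64(4.8), 33: np.float64(5.2), 35: np.float64(5.8), 37: np.float64(5.3), 39: np.float64(4.5)}
(13, 233) (14.5, 238) {29: np.float64(1.6), 31: np.float64(2.7), 33: np.float64(3.9), 35: np.float64(4.2), 37: np.float64(3.7), 39: np.float64(3.3)}
(14.5, 238) (16.5, 242) {29: np.float64(1.5), 31: np.float64(2.7), 33: np.float64(3.9), 35: np.float64(4.0), 37: np.float64(3.7), 39: np.float64(3.4)}
(16.5, 242) (19, 246) {29: np.float64(1.6), 31: np.float64(2.8), 33: np.float64(3.9), 35: np.float64(4.5), 37: np.float64(4.6), 39: np.float64(4.7)}
(19, 246) (23, 251) {29: np.float64(2.1), 31: np.float64(3.3), 33: np.float64(4.5), 35: np.float64(5.5), 37: np.float64(6.3), 39: np.float64(6.2)}
(23, 251) (27, 257) {29: np.float64(3.5), 31: np.float64(4.7), 3
[... 720 characters left out ...]
9), 31: np.float64(4.5), 33: np.float64(6.9), 35: np.float64(9.3), 37: np.float64(11.6), 39: np.float64(13.8)}
(33, 290) (45, 296) {29: np.float64(2.0), 31: np.float64(4.6), 33: np.float64(7.0), 35: np.float64(9.4), 37: np.float64(11.7), 39: np.float64(13.9)}
clock: 7.28
ee_pos: [0.5205, -0.2773, 0.2194]
tcp_rot: [[-0.025, 0.051, -0.998], [0.023, -0.998, -0.051], [-0.999, -0.024, 0.023]]
force: [-0.4, 0.7, -4.7]
opening: 0.0413
7.275 [ 0.5205 -0.2773  0.2194] F [-0.4085  0.6811 -4.7428] M [ 0.0103  0.2111 -0.0317] open 0.041328027084921164
[[-0.0245  0.0506 -0.9984]
 [ 0.0227 -0.9984 -0.0512]
 [-0.9994 -0.0239  0.0234]] yaw y-axis -87.09763462058531
delta tool mm [ -1.2644   2.029  -25.7039]
```

```bash
python3 -m pendant '[{"dx":-1,"dy":1,"dz":-14,"turn":0,"fingers":20},{"dx":-1,"dy":1,"dz":-14,"turn":0,"fingers":20},{"dx":-2,"dy":0,"dz":-14,"turn":0,"fingers":20},{"dx":0,"dy":0,"dz":0,"turn":0,"fingers":20}]' 60; python3 st.py .5663 -.277 .224; python3 pic.py s6
```

```text
clock: 7.78
ee_pos: [0.5655, -0.2772, 0.2223]
tcp_rot: [[-0.025, 0.05, -0.998], [0.023, -0.998, -0.051], [-0.999, -0.024, 0.024]]
force: [-0.3, 0.7, -3.4]
opening: 0.0416
7.775 [ 0.5655 -0.2772  0.2223] F [-0.3066  0.7183 -3.4009] M [ 0.0522  0.2487 -0.0045] open 0.04163868796042929
[[-0.025   0.0505 -0.9984]
 [ 0.0228 -0.9984 -0.0511]
 [-0.9994 -0.024   0.0238]] yaw y-axis -87.10467098488785
delta tool mm [-1.7448 -0.2216 -0.7451]
```

View pics/s6.png

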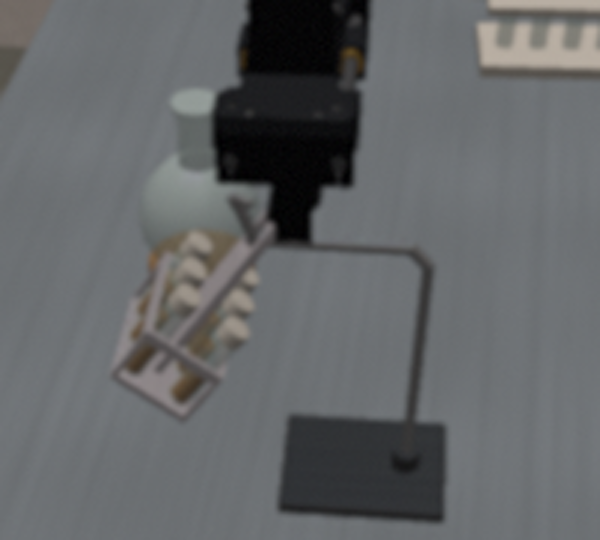

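```bash
python3 -m pendant '[{"dx":-3,"dy":0,"dz":-2,"turn":0,"fingers":20},{"dx":-3,"dy":0,"dz":-1.5,"turn":0,"fingers":20},{"dx":-3,"dy":0,"dz":-1,"turn":0,"fingers":20},{"dx":-2,"dy":0,"dz":-0.5,"turn":0,"fingers":20},{"dx":0,"dy":0,"dz":0,"turn":0,"fingers":20}]' 60; python3 st.py .5708 -.2765 .233; python3 pic.py s7
```

```text
clock: 8.45
ee_pos: [0.5687, -0.2782, 0.2341]
tcp_rot: [[-0.027, 0.048, -0.998], [0.022, -0.999, -0.049], [-0.999, -0.023, 0.026]]
force: [-0.3, 0.6, -3.8]
opening: 0.0415
8.45 [ 0.5687 -0.2782  0.2341] F [-0.2571  0.5567 -3.8251] M [-0.0007  0.1997 -0.0063] open 0.04152455793650554
[[-0.0271  0.0483 -0.9985]
 [ 0.0222 -0.9986 -0.0489]
 [-0.9994 -0.0235  0.026 ]] yaw y-axis -87.2283609983935
delta tool mm [ 1.0404 -1.5656 -2.1776]
```

View pics/s7.png

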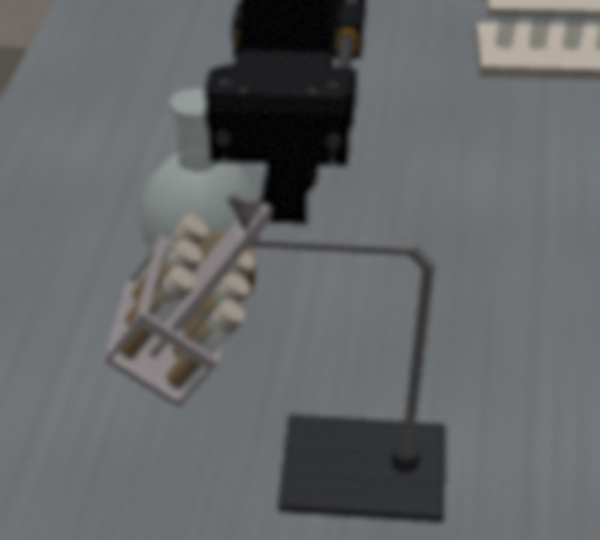

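```bash
python3 -m pendant '[{"dx":0,"dy":-1,"dz":-2.5,"turn":0,"fingers":20},{"dx":-3,"dy":-1,"dz":-2,"turn":0,"fingers":20},{"dx":-4,"dy":0,"dz":-2.5,"turn":0,"fingers":20},{"dx":-2,"dy":0,"dz":-2,"turn":0,"fingers":20},{"dx":0,"dy":0,"dz":0,"turn":0,"fingers":20}]' 60; python3 st.py .5793 -.2764 .246
```

```text
clock: 9.12
ee_pos: [0.5786, -0.2756, 0.2432]
tcp_rot: [[-0.027, 0.049, -0.998], [0.022, -0.999, -0.049], [-0.999, -0.024, 0.026]]
force: [-0.6, -0.2, -4.2]
opening: 0.042
9.125 [ 0.5786 -0.2756  0.2432] F [-0.5996 -0.2156 -4.2347] M [0.0003 0.1769 0.0204] open 0.0419543338392302
[[-0.0274  0.0486 -0.9984]
 [ 0.0224 -0.9985 -0.0492]
 [-0.9994 -0.0237  0.0263]] yaw y-axis -87.21310486023202
delta tool mm [-2.8116  0.7606 -0.6352]
```

```bash
python3 -m pendant '[{"dx":-4,"dy":0,"dz":-2.5,"turn":0,"fingers":20},{"dx":-4,"dy":0,"dz":-2.5,"turn":0,"fingers":20},{"dx":-5,"dy":0,"dz":-1.5,"turn":0,"fingers":20},{"dx":-3,"dy":0,"dz":-0.5,"turn":0,"fingers":20},{"dx":0,"dy":0,"dz":0,"turn":0,"fingers":20}]' 60; python3 st.py .5853 -.276 .262; python3 pic.py s8
```

```text
clock: 9.75
ee_pos: [0.5865, -0.2758, 0.2603]
tcp_rot: [[-0.027, 0.048, -0.998], [0.022, -0.999, -0.049], [-0.999, -0.024, 0.026]]
force: [0.3, 1.0, -3.4]
opening: 0.0417
9.75 [ 0.5865 -0.2758  0.2603] F [ 0.2644  0.9775 -3.3867] M [-0.0037  0.252   0.0035] open 0.041680018441601956
[[-0.0272  0.0484 -0.9985]
 [ 0.0223 -0.9985 -0.049 ]
 [-0.9994 -0.0236  0.0261]] yaw y-axis -87.22560278823148
delta tool mm [-1.6715  0.1498  1.2773]
```

View pics/s8.png

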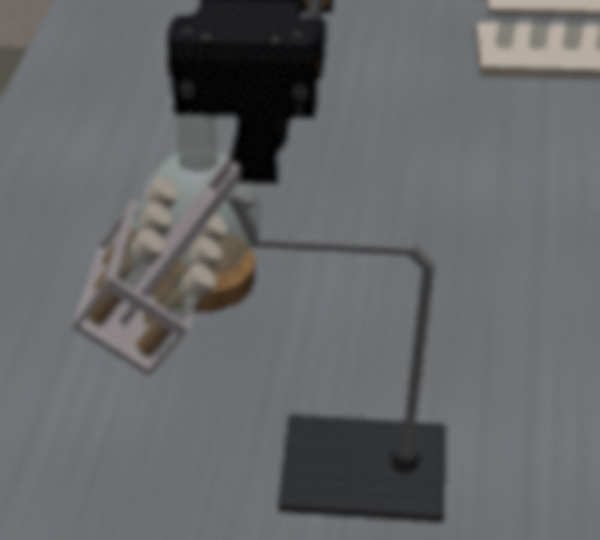

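```bash
python3 -m pendant '[{"dx":-6,"dy":0,"dz":0.5,"turn":0,"fingers":20},{"dx":-7,"dy":0,"dz":0,"turn":0,"fingers":20},{"dx":-7,"dy":0,"dz":0,"turn":0,"fingers":20},{"dx":-6,"dy":0,"dz":-2,"turn":0,"fingers":20},{"dx":0,"dy":0,"dz":0,"turn":0,"fingers":20}]' 60; python3 st.py .590 -.276 .285; python3 pic.py s9
```

```text
clock: 10.42
ee_pos: [0.5888, -0.2764, 0.2883]
tcp_rot: [[-0.027, 0.048, -0.998], [0.022, -0.999, -0.049], [-0.999, -0.023, 0.026]]
force: [-0.1, 0.4, -3.1]
opening: 0.0415
10.425 [ 0.5888 -0.2764  0.2883] F [-0.0678  0.4005 -3.1461] M [-0.0521  0.1673  0.0455] open 0.04150156703338002
[[-0.0269  0.0483 -0.9985]
 [ 0.0221 -0.9986 -0.0489]
 [-0.9994 -0.0234  0.0258]] yaw y-axis -87.23248393629497
delta tool mm [ 3.2965 -0.2188 -1.3091]
```

View pics/s9.png

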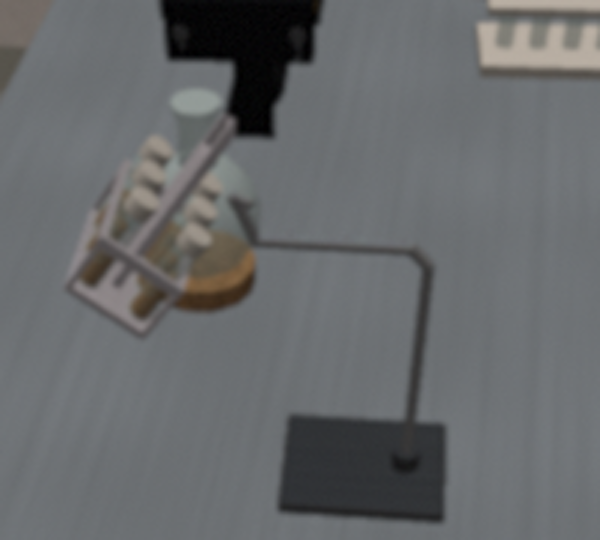

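The eye is off: the tip at (233,198) is free, and the plate and eye sit above it at (225,130). I back away forward and up before crossing.

```bash
python3 -m pendant '[{"dx":-4,"dy":0,"dz":-10,"turn":0,"fingers":20},{"dx":-8,"dy":0,"dz":-15,"turn":0,"fingers":20},{"dx":-10,"dy":0,"dz":-15,"turn":0,"fingers":20},{"dx":-10,"dy":0,"dz":-10,"turn":0,"fingers":20},{"dx":-15,"dy":-10,"dz":0,"turn":0,"fingers":20}]' 60 >/dev/null;  python3 -m pendant '[{"dx":-15,"dy":-25,"dz":0,"turn":0,"fingers":20},{"dx":-10,"dy":-30,"dz":0,"turn":0,"fingers":20},{"dx":0,"dy":-35,"dz":5,"turn":0,"fingers":20},{"dx":0,"dy":-35,"dz":10,"turn":0,"fingers":20},{"dx":0,"dy":-30,"dz":15,"turn":0,"fingers":20}]' 60; python3 st.py .515 -.005 .34
```

```text
clock: 11.72
ee_pos: [0.6039, -0.0992, 0.369]
tcp_rot: [[-0.027, 0.051, -0.998], [0.027, -0.998, -0.052], [-0.999, -0.029, 0.025]]
force: [0.1, -0.2, -2.8]
opening: 0.0418
11.725 [ 0.6039 -0.0992  0.369 ] F [ 0.0751 -0.2071 -2.7648] M [-0.0369  0.1768  0.02  ] open 0.041826102928783165
[[-0.0269  0.0515 -0.9983]
 [ 0.0273 -0.9983 -0.0522]
 [-0.9993 -0.0286  0.0255]] yaw y-axis -87.04944395771025
delta tool mm [ 33.9355 -97.746   83.0654]
```

```bash
python3 -m pendant '[{"dx":0,"dy":-30,"dz":25,"turn":0,"fingers":20},{"dx":0,"dy":-30,"dz":25,"turn":0,"fingers":20},{"dx":5,"dy":-25,"dz":20,"turn":0,"fingers":20},{"dx":10,"dy":-10,"dz":10,"turn":0,"fingers":20},{"dx":0,"dy":0,"dz":0,"turn":0,"fingers":20}]' 60 ; python3 st.py .515 -.005 .34
python3 - <<'E'
from h import *
from bench import r
p,d=r.get_image("side");cv2.imwrite("pics/s10.png",p[:,:,::-1])
E
```

```text
clock: 12.35
ee_pos: [0.5097, 0.0092, 0.3651]
tcp_rot: [[-0.021, 0.07, -0.997], [0.03, -0.997, -0.07], [-0.999, -0.032, 0.019]]
force: [-0.2, -1.3, -2.5]
opening: 0.0417
12.35 [0.5097 0.0092 0.3651] F [-0.2313 -1.3216 -2.5449] M [-0.1227  0.1578 -0.0206] open 0.04167117571244815
[[-0.0212  0.0695 -0.9974]
 [ 0.0302 -0.9971 -0.0701]
 [-0.9993 -0.0316  0.019 ]] yaw y-axis -86.01245379851092
delta tool mm [24.5924 15.2776 -4.77  ]
```

View pics/s10.png

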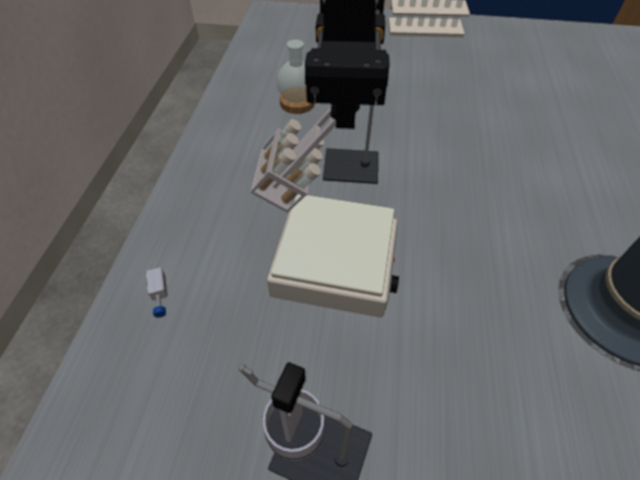

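```bash
python3 -m pendant '[{"dx":20,"dy":5,"dz":-2,"turn":0,"fingers":20},{"dx":25,"dy":5,"dz":-2,"turn":0,"fingers":20},{"dx":25,"dy":4,"dz":-2,"turn":0,"fingers":20},{"dx":15,"dy":0,"dz":0,"turn":0,"fingers":20},{"dx":0,"dy":0,"dz":0,"turn":0,"fingers":20}]' 60; python3 st.py .515 -.005 .275
```

```text
clock: 13.02
ee_pos: [0.52, -0.0035, 0.2825]
tcp_rot: [[-0.011, 0.066, -0.998], [0.03, -0.997, -0.066], [-0.999, -0.031, 0.009]]
force: [1.4, -0.8, -3.7]
opening: 0.0419
13.025 [ 0.52   -0.0035  0.2825] F [ 1.4043 -0.7537 -3.6752] M [-0.0574  0.2213 -0.0193] open 0.04186494549402416
[[-0.0105  0.0657 -0.9978]
 [ 0.0301 -0.9974 -0.066 ]
 [-0.9995 -0.0308  0.0085]] yaw y-axis -86.2309110316422
delta tool mm [7.4763 1.3905 5.0553]
```

Now I loosen the grip in stages so gravity swings it upright.

```bash
python3 -m pendant '[{"dx":3,"dy":1,"dz":3,"turn":0,"fingers":20},{"dx":0,"dy":0,"dz":0,"turn":0,"fingers":20}]' 15; python3 -m pendant '[{"dx":0,"dy":0,"dz":0,"turn":0,"fingers":20},{"dx":0,"dy":0,"dz":0,"turn":0,"fingers":20}]' 10
python3 - <<'E'
from h import *
from bench import r
p,d=r.get_image("side");cv2.imwrite("pics/s11.png",p[60:360,200:480,::-1].repeat(2,0).repeat(2,1))
E
```

```text
clock: 13.28
ee_pos: [0.5183, -0.0045, 0.2813]
tcp_rot: [[-0.007, 0.066, -0.998], [0.03, -0.997, -0.066], [-1.0, -0.031, 0.005]]
force: [-1.1, 0.2, -3.0]
opening: 0.0418
clock: 13.52
ee_pos: [0.5186, -0.0043, 0.2824]
tcp_rot: [[-0.005, 0.066, -0.998], [0.03, -0.997, -0.066], [-1.0, -0.03, 0.003]]
force: [-0.0, -0.1, -3.6]
opening: 0.0421
```

View pics/s11.png

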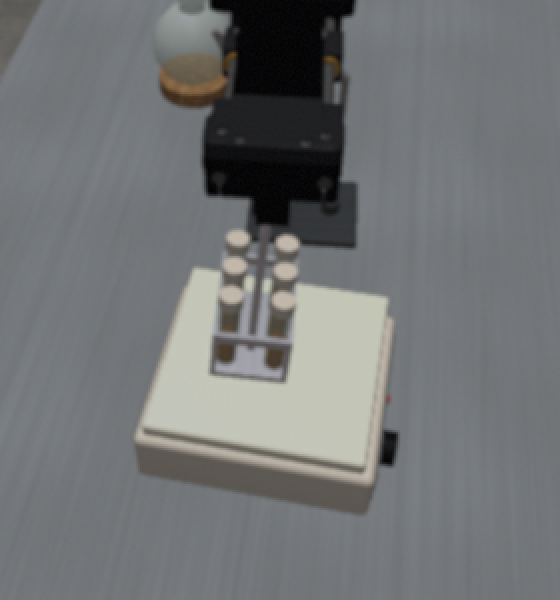

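It has swung nearly upright above the plate: foot at (210–290,375), caps at (230–290,240). Lowering gently.

```bash
python3 -m pendant '[{"dx":8,"dy":0,"dz":2,"turn":0,"fingers":20},{"dx":9,"dy":0,"dz":2,"turn":0,"fingers":20},{"dx":7,"dy":0,"dz":0,"turn":0,"fingers":20},{"dx":3,"dy":0,"dz":0,"turn":0,"fingers":20},{"dx":0,"dy":0,"dz":0,"turn":0,"fingers":20}]' 12;python3 st.py .515 -.005 .247
python3 - <<'E'
from h import *
from bench import r
p,d=r.get_image("side");cv2.imwrite("pics/s12.png",cv2.resize(p[130:330,240:430,::-1],None,fx=3,fy=3,interpolation=2))
E
```

```text
clock: 14.2
ee_pos: [0.5143, -0.0036, 0.2531]
tcp_rot: [[-0.005, 0.066, -0.998], [0.03, -0.997, -0.066], [-1.0, -0.031, 0.003]]
force: [-0.4, -0.8, -3.1]
opening: 0.0419
14.2 [ 0.5143 -0.0036  0.2531] F [-0.3978 -0.7751 -3.0549] M [-0.0448  0.0097  0.0306] open 0.041937004612702417
[[-0.0048  0.0661 -0.9978]
 [ 0.0304 -0.9973 -0.0662]
 [-0.9995 -0.0306  0.0027]] yaw y-axis -86.21090786139264
delta tool mm [ 6.0102  1.5862 -0.6519]
```

View pics/s12.png

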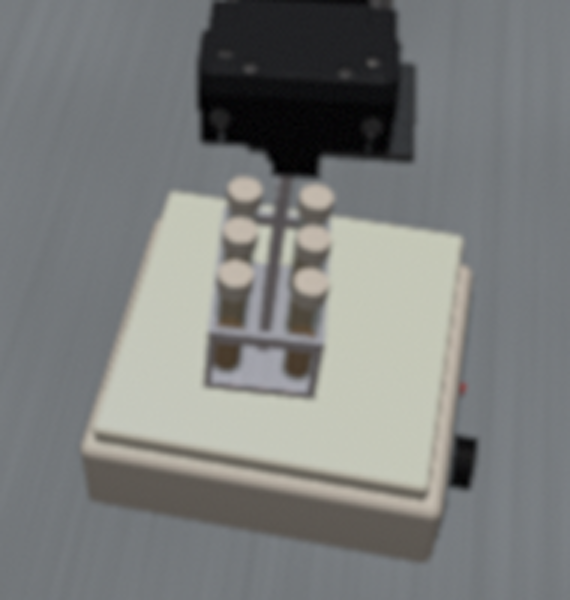

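Run:
```python
from h import *
from bench import r
m=r.camera_model("side")
f=lambda a,b:((a+.5)/3-.5+240,(b+.5)/3-.5+130)
for z in (.09,.096): print(z,ray(*f(206,387),z,m),ray(*f(313,397),z,m))
```

```text
0.09 [0.552  0.0436 0.09  ] [0.494  0.0413 0.09  ]
0.096 [0.5513 0.0478 0.096 ] [0.4938 0.0455 0.096 ]
```

```bash
python3 -m pendant '[{"dx":0,"dy":3,"dz":3,"turn":0,"fingers":20},{"dx":3,"dy":0,"dz":0,"turn":0,"fingers":20},{"dx":2,"dy":0,"dz":0,"turn":0,"fingers":20},{"dx":0,"dy":0,"dz":0,"turn":0,"fingers":20}]' 10;python3 st.py .513 -.007 .247
```

```text
clock: 14.75
ee_pos: [0.5148, -0.0063, 0.252]
tcp_rot: [[0.005, 0.067, -0.998], [0.031, -0.997, -0.066], [-1.0, -0.03, -0.007]]
force: [-0.7, -0.1, -1.7]
opening: 0.042
14.75 [ 0.5148 -0.0063  0.252 ] F [-0.7222 -0.0861 -1.7336] M [-0.1001  0.1173 -0.0234] open 0.0420440529515494
[[ 0.0054  0.0666 -0.9978]
 [ 0.0309 -0.9973 -0.0664]
 [-0.9995 -0.0304 -0.0074]] yaw y-axis -86.1815220638129
delta tool mm [4.9844 0.7706 1.8574]
```

```bash
python3 -m pendant '[{"dx":2,"dy":0,"dz":1,"turn":0,"fingers":20},{"dx":2,"dy":0,"dz":1,"turn":0,"fingers":20},{"dx":2,"dy":0,"dz":0,"turn":0,"fingers":20},{"dx":0,"dy":0,"dz":0,"turn":0,"fingers":20}]' 6;python3 st.py .513 -.007 .247;  python3 - <<'E'
from h import *
from bench import r
p,d=r.get_image("side");cv2.imwrite("pics/s13.png",cv2.resize(p[130:330,240:430,::-1],None,fx=3,fy=3,interpolation=2))
E
```

```text
clock: 15.25
ee_pos: [0.5174, -0.0038, 0.2504]
tcp_rot: [[0.019, 0.068, -0.997], [0.034, -0.997, -0.068], [-0.999, -0.033, -0.021]]
force: [-0.1, 0.4, -1.6]
opening: 0.0421
15.25 [ 0.5174 -0.0038  0.2504] F [-0.121   0.4123 -1.5988] M [-0.17    0.061  -0.0054] open 0.0420896282257546
[[ 0.0187  0.0682 -0.9975]
 [ 0.0339 -0.9971 -0.0675]
 [-0.9993 -0.0325 -0.0209]] yaw y-axis -86.08937898185444
delta tool mm [3.1702 2.978  4.6962]
```

View pics/s13.png

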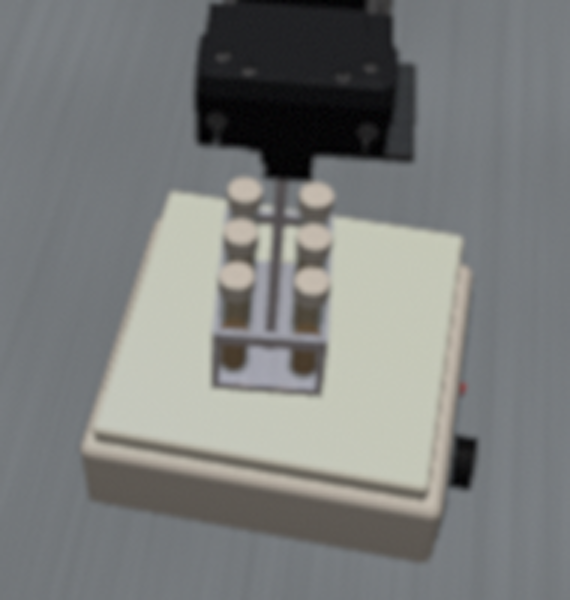

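```bash
python3 - <<'E'
from h import *
from bench import r
m=r.camera_model("side")
f=lambda a,b:((a+.5)/3-.5+240,(b+.5)/3-.5+130)
print(ray(*f(213,386),.09,m),ray(*f(320,393),.09,m))
E
python3 -m pendant '[{"dx":2,"dy":1,"dz":1,"turn":0,"fingers":20},{"dx":2,"dy":1,"dz":1,"turn":0,"fingers":20},{"dx":0,"dy":0,"dz":0,"turn":0,"fingers":20}]' 4;python3 st.py .515 -.005 .247
```

```text
[0.5484 0.0424 0.09  ] [0.4906 0.0381 0.09  ]
clock: 15.68
ee_pos: [0.5174, -0.0043, 0.2476]
tcp_rot: [[0.024, 0.069, -0.997], [0.036, -0.997, -0.068], [-0.999, -0.035, -0.026]]
force: [1.0, -0.1, 1.3]
opening: 0.0424
15.675 [ 0.5174 -0.0043  0.2476] F [ 0.9928 -0.1027  1.2767] M [ 0.032  -0.1362  0.0282] open 0.04239483313745871
[[ 0.0237  0.0688 -0.9974]
 [ 0.0365 -0.997  -0.0679]
 [-0.9991 -0.0348 -0.0261]] yaw y-axis -86.05529763080416
delta tool mm [0.5182 0.553  2.421 ]
```

It is resting on the plate (force +1.3 N). Opening slowly.

```bash
python3 -m pendant '[{"dx":0,"dy":0,"dz":0,"turn":0,"fingers":46},{"dx":0,"dy":0,"dz":0,"turn":0,"fingers":52},{"dx":0,"dy":0,"dz":0,"turn":0,"fingers":60},{"dx":0,"dy":0,"dz":0,"turn":0,"fingers":70},{"dx":0,"dy":0,"dz":0,"turn":0,"fingers":70}]' 4;python3 st.py;  python3 - <<'E'
from h import *
from bench import r
p,d=r.get_image("side");cv2.imwrite("pics/s14.png",cv2.resize(p[130:330,240:430,::-1],None,fx=3,fy=3,interpolation=2))
E
```

```text
clock: 16.3
ee_pos: [0.5152, -0.0055, 0.2454]
tcp_rot: [[0.018, 0.067, -0.998], [0.035, -0.997, -0.067], [-0.999, -0.034, -0.02]]
force: [-0.5, -0.3, -1.2]
opening: 0.0678
16.3 [ 0.5152 -0.0055  0.2454] F [-0.5108 -0.3055 -1.2478] M [0.0227 0.0258 0.0352] open 0.06784308589299445
[[ 0.0177  0.0675 -0.9976]
 [ 0.0354 -0.9971 -0.0668]
 [-0.9992 -0.0341 -0.02  ]] yaw y-axis -86.12874577121788
```

View pics/s14.png

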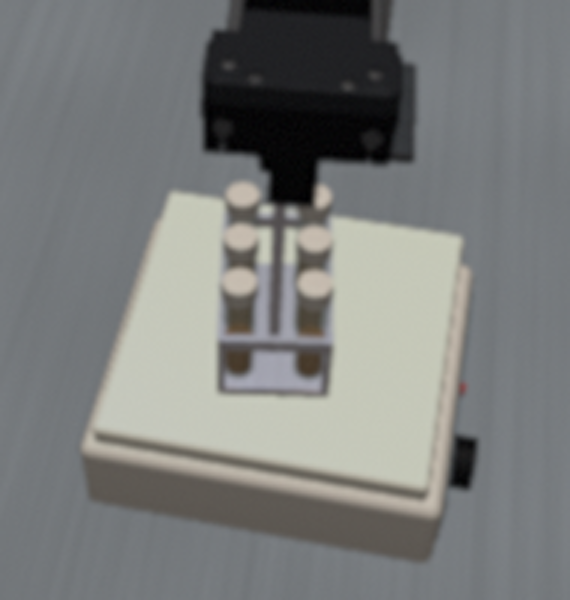

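```bash
python3 -m pendant '[{"dx":0,"dy":0,"dz":0,"turn":0,"fingers":85},{"dx":-3,"dy":0,"dz":0,"turn":0,"fingers":85},{"dx":-20,"dy":0,"dz":0,"turn":0,"fingers":85},{"dx":-30,"dy":0,"dz":0,"turn":0,"fingers":85},{"dx":-40,"dy":0,"dz":0,"turn":0,"fingers":85}]' >/dev/null; python3 -m pendant '[{"dx":-10,"dy":0,"dz":35,"turn":0,"fingers":85},{"dx":-10,"dy":0,"dz":35,"turn":0,"fingers":85},{"dx":0,"dy":30,"dz":0,"turn":0,"fingers":85},{"dx":0,"dy":30,"dz":0,"turn":0,"fingers":85},{"dx":0,"dy":0,"dz":0,"turn":0,"fingers":85}]'
python3 - <<'E'
from h import *
from bench import r
for n in("side","top"):
    p,d=r.get_image(n);cv2.imwrite(f"pics/{n}_f.png",p[:,:,::-1]);np.save(f"{n}_fd.npy",d)
E
```

```text
clock: 17.6
ee_pos: [0.4456, -0.075, 0.3613]
tcp_rot: [[0.022, 0.07, -0.997], [0.035, -0.997, -0.069], [-0.999, -0.033, -0.024]]
force: [0.4, 0.8, 0.5]
opening: 0.0849
```

View pics/side_f.png

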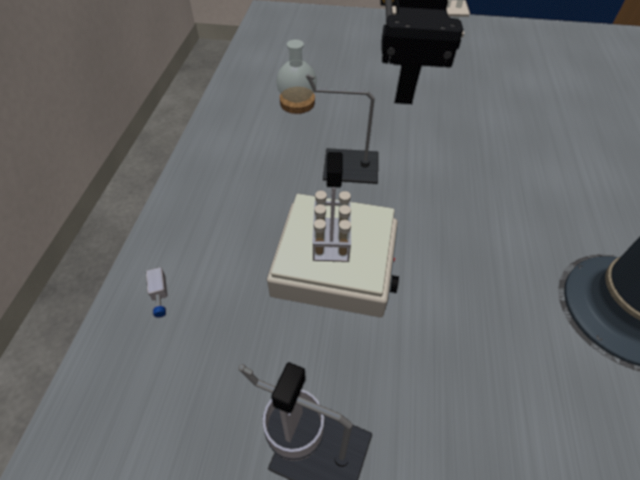

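View pics/top_f.png

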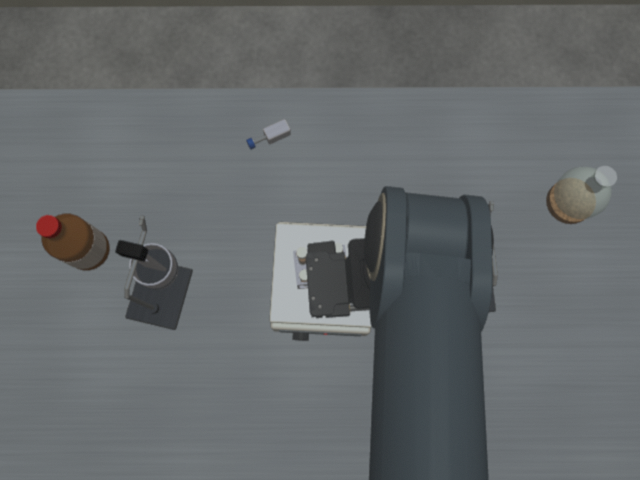

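Standing upright on the plate with the gripper clear, and the drum undisturbed. I check the centring.

Run:
```python
from h import *
from bench import r
m=r.camera_model("side");p=cv2.imread("pics/side_f.png");C=cloud(np.load("side_fd.npy"),m)
M=np.zeros((480,640),bool);M[148:190,322:348]=1
M&=(p.max(2)<60)&(C[...,2]>.22);zt=np.percentile(C[M][:,2],95);t=M&(abs(C[...,2]-zt)<.005)
print("block top",zt,cv2.minAreaRect(C[t][:,:2].astype(np.float32)))
q0=cv2.imread("pics/side0.png");print("drum diff",np.abs(q0[340:480,230:380].astype(int)-p[340:480,230:380]).max())
z=cv2.resize(p[140:280,270:400],None,fx=4,fy=4);cv2.imwrite("pics/z.png",z)
f=lambda a,b:((a+.5)/4-.5+270,(b+.5)/4-.5+140)
```

```text
block top 0.26602555879724304 ((0.5221143364906311, 0.0003814157098531723), (0.02059483341872692, 0.04157629609107971), 6.793699741363525)
drum diff 7
```

View pics/z.png

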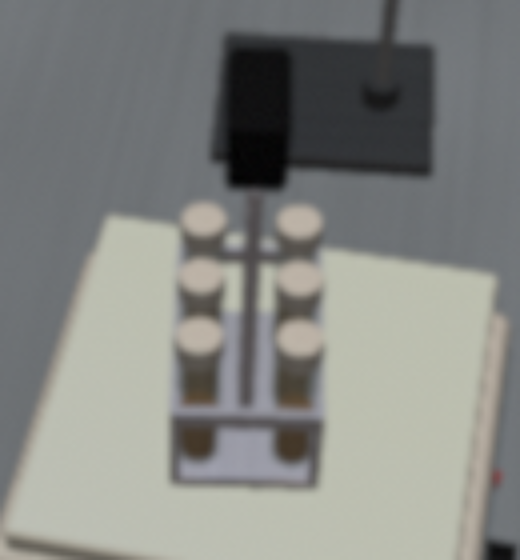

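Run:
```python
from bench import r
s=r.state();print(s["clock"],s["qvel"],s["force"]);print(r.hand_in())
```

```text
17.7 [-0.68915269  0.10317362 -0.9988385   0.19028038  0.00595024 -0.05020595
 -0.03574155] [-0.07856096  0.4799846   0.49550775]
the job is handed in; nothing more can be done
None
```

The tube carrier is off its hook and standing upright on the hotplate's white top plate, and I handed the job in at 17.7 s.

- **How it came off:** I gripped the black block and lifted it slightly. Then I pushed the carrier back against the hook's post so it tilted to about 35° in the pads. Held firmly at that angle, the eye slipped over the barb with no sign of contact in the wrist force. Over the plate I loosened the grip, so it swung nearly upright before I set it down and released it.
- **Upright and resting:** the block's top measures 0.266 m, which is the plate's 0.090 m plus the carrier's 0.176 m.
- **Not perfectly centred:** the block sits about 8 mm in x and 5 mm in y from the plate's centre. Earlier foot-edge readings put it nearer 5 mm off in x. I judged this good enough and did not nudge it.
- **Drum carrier:** its part of the side picture is unchanged from the start, apart from differences of at most 7 grey levels.
- **Robot:** the gripper was clear of everything, and the wrist force was below 1 N at hand-in.

One move call was refused at the start because of missing row keys; nothing moved. The tool's tilt drifted by about 2° during the work, which did no visible harm.

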